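Refit the retaining ring on the mixer drive

ROBOT

A 6-joint arm with a two-finger parallel gripper is mounted at the origin on the work surface. World frame = base frame: x ahead of the robot, y to its left, z up, the work surface at z = 0. Lengths are in m, angles in rad, forces in N, time in s.
With the tool pointing down it reaches from about 0.35 to 0.85 m from the base axis. Payload 8.1 kg.
Tool frame: the origin (TCP) lies at the very end of the fingers, on their centre line; the grasp point (between the pads) lies 19 mm behind it; z points along the fingers, y is the line along which they close (so a half turn about z gives the same grasp; the last joint's range is limited). The gripper opens to 85 mm and grips with 20 to 120 N. Pads are 22 mm wide; open, the fingers measure 114 mm over their backs; the gripper's body (76 mm by 85 mm) begins 54 mm behind the grasp point. The pads swing forward as they close: fully open they stand 13 mm farther back than shut.
Start: joints at [1.214, 0.13, 1.488, -0, 1.523, -0.085], TCP at [0.161, 0.578, 0.231] pointing down, gripper open.
Joint ranges: [-2.96, 2.96], [-0.89, 2.26], [0.02, 2.5], [-1.34, 4.48], [0, 2.73], [-2.66, 2.66]. Speed limits (rad/s): [2.39, 2.39, 2.79, 3.14, 3.14, 3.14].

INTERFACE

Orientations are given as a rotation vector (axis times angle).
In Python, from cell import manip gives the robot as it stands. The module is installed in compiled form; this text tells all that it offers. Calls block until the motion is done:
- manip.reach(position, orientation): joint-space move of the TCP to a pose.
- manip.move_straight(position, rot=None, speed=0.15): straight line of the TCP; rot=None keeps the orientation; speed is the mean speed in m/s.
- manip.set_joints(angles): joint-space move.
- manip.move_gripper(opening, effort=None): opening from 0.0 (shut) to 1.0 (fully open); effort is the grip in N (None keeps the last); returns when the fingers have stopped.
- manip.wait(seconds).
- manip.ik(position, orientation): joint angles nearest the present ones, or None.
- manip.state(): the state.
- manip.capture(name): name is "side" or "top"; returns a dict with "color" (384x512x3 uint8, red, green, blue), "camera_matrix" (3x3 intrinsics, pixels), "k1" (the pictures are not rectified: a ray, as slopes to the right and down, at radius r is drawn at 1 + k1 r^2 times it, then the intrinsics apply), "cam_to_world" (4x4, takes a point from camera to world coordinates). Camera axes: x right, y down, z forward; pixel columns grow to the right and rows downward; lengths in m; the calibration is good to about 2 mm. A picture is of the moment at which its call begins. There is no depth.
A pose or a line that the arm cannot do raises manip.PlanningError and nothing moves.
- manip.job_done(): hands the job in; it is judged then, once.
The state is a dict: "clock": time; "joint_pos": joint angles; "qd": joint speeds; "tau": joint torques, N m; "eef_pos": TCP position; "tcp_rot": TCP orientation; "ft_force": force on the tool from outside, world axes, zero at the start; "moment": the same for the moment, N m; "gripper_width": opening from 0.0 (shut) to 1.0 (fully open); "grasp_force": force on a finger pad.
Only numpy, scipy, OpenCV 4.12 (cv2) and the standard library are available. Lean on these libraries where they do the work, as an engineer would, in place of code of your own. Each camera call takes 0.05 s, during which the arm holds its last target. There are 200 camera calls.

TASK

The dough mixer's drive unit stands spindle-up on the bench and its brass spring plate must be locked down again. Take the red-handled pliers from their stand, put their closed tips into the gap of the copper retaining ring on the blue rack, squeeze to spread the gap to about 40 mm (past 50 mm the ring is spoiled), carry it over the spindle, press the spring plate gently down with it (never as hard as 35 N) and let the ring close into the groove, so that it sits level and fully closed and holds the plate down. Then put the pliers back upright in their stand; move the ring with the pliers only, and leave the screwdriver, grease tin and aluminium cap where they are.

Things in the scene. Friction and masses are not known exactly. Their poses are not given: they have to be found in the camera images.
- hub: Mixer drive unit, fixed: white block 150 x 150 x 36 mm with an upright steel spindle, 44 mm in diameter, on its centre. Origin: centre of the underside, z up. The spindle's groove (38 mm in diameter) runs from 64.5 to 71.5 mm above the bench; above it the 44 mm head goes to 78 mm and a cone narrows it to 32 mm at the top, 87 mm.
- hub_groove (a point): Point on the spindle axis at mid-height of the groove, 68 mm above the bench.
- plate (a joint): Brass spring plate on the spindle, a disc 84 mm in diameter over a dark gear. 0: up, its top 72 mm above the bench, hiding the groove; grows (m) as it is pushed down, stop at 0.0075. The spring takes about 4 N to start and 10 N at the stop. With the ring lying on it, it must be 5.5 mm down or more for the ring to enter the groove, and the seated ring holds it about 5.5 mm down.
- ring: Copper-coloured open ring, 5 mm thick, 60 mm outside, flat on the rack, its top 35 mm above the bench, 42 g. Origin: ring centre, underside; x from the centre to the gap. Two sprung arms hinged at the back (x = -27 mm) end in lugs at x = 26 to 44 mm; gap between them 22 mm at x = 35 mm, 19 outside. Pads at its sides, inner radius 20 mm closed, enter the groove; front and back clear the spindle.
- ring_center (a point): Centre of the ring at mid-thickness, 2.5 mm above its underside.
- ring_gap (a point): Point in the middle of the gap where the tips go, 32 mm from the ring's centre along its x, at the height of the ring's top.
- ring_left (a joint): Angle of the ring's left (+y) arm: 0 closed, grows as it spreads; 0.1 rad on both arms widens the gap by 12 mm. The ring passes the spindle head with both arms at about 0.13 to 0.2 rad (gap some 38 to 46 mm); beyond 0.26 (52 mm) it is spoiled. The springs push each lug with about 2 N closed, 6 N at 0.16.
- ring_right (a joint): The same for the right (-y) arm.
- pliers: Circlip pliers standing tips-down in the stand, 131 mm tall, 160 g. Origin: between the tips' lower ends; z up to the handles, y the line along which handles and tips move. Squeezing SPREADS the tips by about as much; in doing so they swing up some 3 mm. Tips 10 mm wide (x), 9 mm across (y) closed, 17 at shoulders 5 mm up that rest on the lugs. Fast swings tilt them.
- pliers_grip (a point): Middle between the red grips, 122 mm above the tips: hold here. Grips 26 x 18 mm, 66 mm over their outsides relaxed. At 63 mm they are held and the tips go into the gap; the tips meet the lugs at about 50 mm, working spread (arms 0.16) at some 26 to 32 mm, spoiling near 20 mm. Squeezing takes 10 to 27 N. Let out, the tips are free of the ring by about 55 mm. Red guards stand out 29 mm lower.
- pliers_jaw (a joint): Angle between the halves of the pliers: 0 relaxed (tips together), grows as squeezed, stop at 0.9 rad.
- stand: Grey stand fixed to the bench, a base 90 x 100 x 6 mm with an upright square-cut socket, inside 20 mm (x) by 27 mm (y), walls 5 mm, its rim 68 mm above the bench. Origin: centre of the underside; x, y as the standing pliers'. The pliers' tips rest on the floor of the socket, 6 mm above the bench.
- stand_mouth (a point): Centre of the socket's rim, 68 mm above the bench.
- rack: Blue plastic rack fixed to the bench, base 110 x 90 x 12 mm, with bars up to 30 mm on which the ring lies, centred on the rack and turned at most 0.1 rad from its x. Room under the gap; a bar under the outer ends of the lugs. Origin: centre of the underside.
- screwdriver: Red-handled screwdriver lying on the bench near the robot. Leave alone.
- grease: Grease tin, 64 mm in diameter, 75 mm tall, beyond the drive unit. Leave alone. Origin: centre of the underside.
- beater_cap: Aluminium cap, 70 mm in diameter, 40 mm tall, beyond the drive unit. Leave alone. Origin: centre of the underside.
Not all that is in view belongs to the job. What is shaped like the stand but pink or turquoise is not meant.

How it is judged:
By the outcome, as a careful person would: the job done as asked, in the order asked, and still so for the second after the job is handed in, with the robot touching nothing.
It also fails if it takes over 72 s, if anything falls off the work surface, if the arm or the gripper's body presses on something with over 40 N, if the wrist force passes 120 N, or if a joint passes its speed limit or range.

## Working session

There is one attempt and no reset: what is moved stays moved. The work goes in short steps, each a Python script; the robot and the scene stay as the last script left them, time stands still between calls to the robot, and variables do not carry over. Pictures are saved under pics/ and viewed, at most 10 in all, crops included, and the job is handed in when it is done.

```bash
mkdir -p pics
cat > h.py <<'E'
import numpy as np, cv2
from cell import manip as m
def cap(name,fn):
    c=m.capture(name); np.savez('pics/'+fn+'.npz',**c)
    cv2.imwrite('pics/'+fn+'.png',c['color'][:,:,::-1]); return c
def ray(fn,u,v):
    c=np.load('pics/'+fn+'.npz'); K=c['camera_matrix']; k=float(c['k1']); T=c['cam_to_world']
    d=np.array([(u-K[0,2])/K[0,0],(v-K[1,2])/K[1,1]]); s=d.copy()
    for _ in range(30): s=d/(1+k*(s@s))
    return T[:3,3],T[:3,:3]@np.array([s[0],s[1],1.])
def at(fn,u,v,z):
    o,d=ray(fn,u,v); return o+d*(z-o[2])/d[2]
def tri(*obs):
    A=np.zeros((3,3));b=np.zeros(3);L=[]
    for fn,u,v in obs:
        o,d=ray(fn,u,v); d=d/np.linalg.norm(d); P=np.eye(3)-np.outer(d,d); A+=P;b+=P@o;L.append((o,P))
    x=np.linalg.solve(A,b); return x,[np.linalg.norm(P@(x-o)) for o,P in L]
def proj(fn,X):
    c=np.load('pics/'+fn+'.npz'); T=np.linalg.inv(c['cam_to_world']); p=T[:3,:3]@X+T[:3,3]; s=p[:2]/p[2]
    s=s*(1+float(c['k1'])*(s@s)); return c['camera_matrix'][:2,:2]@s+c['camera_matrix'][:2,2]
E
python3 - <<'E'
from h import *
for n in ('side','top'):
    c=cap(n,n+'0'); print(n,c['camera_matrix'].tolist(),c['k1'],c['cam_to_world'].round(3).tolist())
a=cv2.imread('pics/side0.png');b=cv2.imread('pics/top0.png')
s=m.state();print({k:np.round(v,3).tolist() for k,v in s.items()})
E
```

```text
side [[353.1829351497096, 0.0, 248.8983726082619], [0.0, 353.1829351497096, 195.57162218695788], [0.0, 0.0, 1.0]] -0.013382925005945444 [[-0.963, -0.153, 0.22, 0.335], [-0.268, 0.515, -0.814, 0.669], [0.011, -0.843, -0.538, 0.584], [0.0, 0.0, 0.0, 1.0]]
top [[453.91486245280134, 0.0, 255.015678263844], [0.0, 453.91486245280134, 191.23732416832394], [0.0, 0.0, 1.0]] 0.019656738353381838 [[0.023, -0.995, 0.099, 0.418], [-1.0, -0.023, 0.005, -0.082], [-0.003, -0.099, -0.995, 1.162], [0.0, 0.0, 0.0, 1.0]]
{'clock': 0.1, 'joint_pos': [1.214, 0.131, 1.489, 0.0, 1.523, -0.085], 'qd': [0.0, -0.003, -0.001, 0.0, 0.0, -0.001], 'tau': [0.001, -57.095, -50.194, -0.0, 0.008, 0.0], 'eef_pos': [0.161, 0.577, 0.23], 'tcp_rot': [-0.426, -3.112, 0.003], 'ft_force': [0.468, -0.351, -0.368], 'moment': [-0.017, 0.007, -0.041], 'grasp_force': 0.0, 'gripper_width': 0.998}
```

View pics/side0.png

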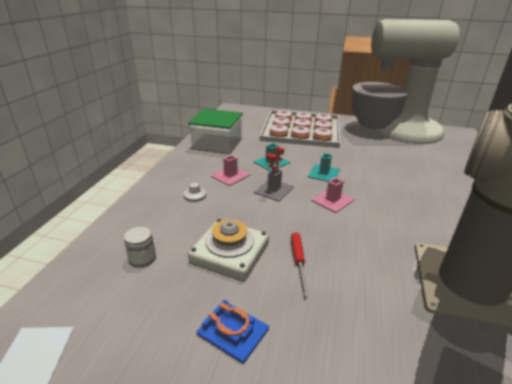

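View pics/top0.png

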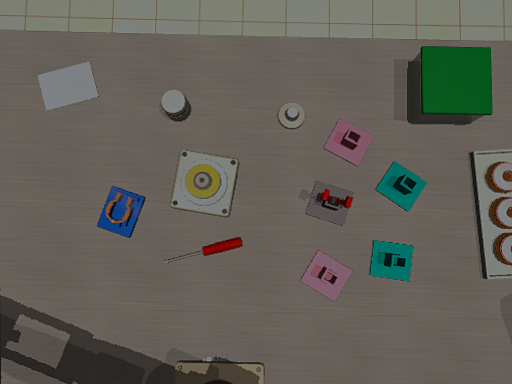

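```bash
cat >> h.py <<'E'
def mont(cells,fn,cols,W,H):
    out=[]
    for f,u0,v0,w,h in cells:
        a=cv2.imread('pics/'+f+'.png')[v0:v0+h,u0:u0+w]; s=min(W/w,H/h)
        b=cv2.resize(a,None,fx=s,fy=s,interpolation=cv2.INTER_CUBIC); o=np.zeros((H,W,3),np.uint8); o[:b.shape[0],:b.shape[1]]=b
        for u in range(-(-u0//10)*10,u0+w,10):
            x=int((u+.5-u0)*s); cv2.line(o,(x,0),(x,6),(0,255,0),1); cv2.putText(o,str(u),(x-9,15),0,.3,(0,255,0),1)
        for v in range(-(-v0//10)*10,v0+h,10):
            y=int((v+.5-v0)*s); cv2.line(o,(0,y),(6,y),(0,255,0),1); cv2.putText(o,str(v),(7,y+3),0,.3,(0,255,0),1)
        out.append(o)
    cv2.imwrite('pics/'+fn+'.png',np.vstack([np.hstack(out[i:i+cols]) for i in range(0,len(out),cols)]))
E
python3 -c "
from h import *
mont([('side0',250,138,50,64),('side0',186,212,86,66),('side0',192,296,80,64),('top0',300,176,60,52),('top0',168,146,74,74),('top0',92,180,60,62)],'m1',3,266,300)"
```

```text
(no output)
```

View pics/m1.png

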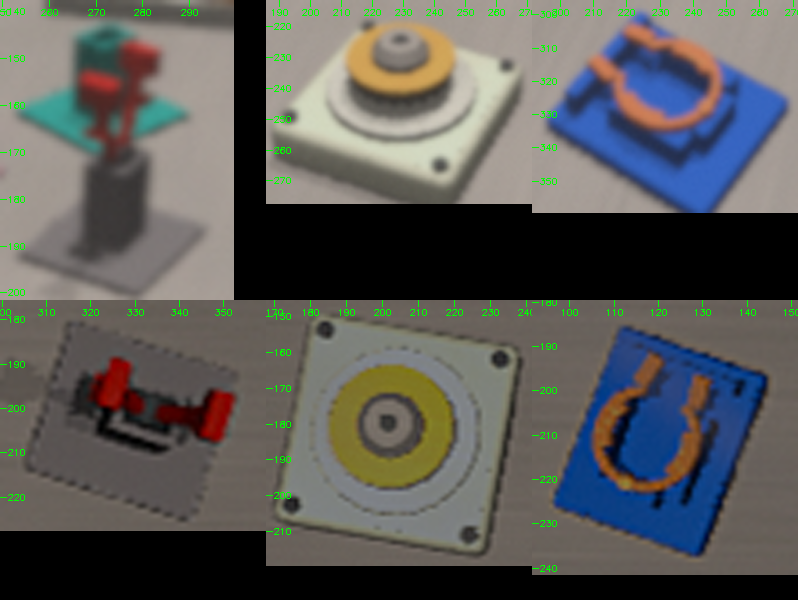

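```bash
cat > meas.py <<'E'
from h import *
from scipy.optimize import least_squares
P=lambda l:[np.round(x,4).tolist() for x in l]
print('spindle top tri',tri(('side0',229.8,224.4),('top0',201.4,179.4)))
print('hub top corners top', P([at('top0',u,v,.036)[:2] for u,v in [(179.2,149.9),(238.2,159.4),(227.9,216.4),(170.3,206.1)]]))
print('hub corners side', P([at('side0',u,v,.036)[:2] for u,v in [(188.7,251.9),(219.8,216.3),(268.3,234.1),(244,269.7)]]))
print('stand base top',P([at('top0',u,v,.006)[:2] for u,v in [(315.3,180.5),(353.2,191.7),(342.4,225.1),(305.4,213.4)]]))
print('stand base side',P([at('side0',u,v,.006)[:2] for u,v in [(254.2,192.5),(278.3,200.2),(293.2,186.6)]]))
# grips: which corresponds
for t in [(325.7,194),(348.4,201.7)]:
    for s in [(270.4,155),(279.8,149.2)]: print('grip',t,s,tri(('top0',*t),('side0',*s)))
def circ(f,box,hsv,z,r):
    a=cv2.imread('pics/'+f+'.png'); u0,v0,w,h=box
    c=cv2.resize(a[v0:v0+h,u0:u0+w],None,fx=8,fy=8,interpolation=cv2.INTER_CUBIC)
    k=cv2.inRange(cv2.cvtColor(c,cv2.COLOR_BGR2HSV),*hsv)
    n,lab,st,_=cv2.connectedComponentsWithStats(k); k=(lab==1+np.argmax(st[1:,4])).astype(np.uint8)
    ct=max(cv2.findContours(k,cv2.RETR_EXTERNAL,cv2.CHAIN_APPROX_NONE)[0],key=len)[:,0]
    q=np.array([at(f,u0+(x+.5)/8-.5,v0+(y+.5)/8-.5,z)[:2] for x,y in ct])
    q=np.array(q);s=least_squares(lambda p:np.hypot(*(q-p[:2]).T)-p[2],[*q.mean(0),r],loss='soft_l1',f_scale=.001).x
    return q,s
OR=((5,90,60),(28,255,255))
for f,b in (('top0',(168,146,74,74)),('side0',(186,212,86,66))):
    print('plate',f,circ(f,b,((8,90,60),(35,255,255)),.072,.042)[1].round(4))
for f,b,z in (('top0',(92,180,60,62),.035),('side0',(192,296,80,64),.0325)):
    q,s=circ(f,b,OR,z,.03); print('ring',f,s.round(4),len(q))
    d=np.hypot(*(q-s[:2]).T); far=q[d>.036]; g=far.mean(0)-s[:2]; print(' lug mean ang',np.arctan2(g[1],g[0]),'maxd',d.max(), far.min(0),far.max(0))
print('lug ends tri', tri(('side0',210.1,314.1),('top0',119.3,192.1)), tri(('side0',221,305.1),('top0',129.8,197.5)))
E
python3 meas.py
```

```text
spindle top tri (array([0.5486547 , 0.05078624, 0.08851229]), [np.float64(0.001525929759122494), np.float64(0.0015259297591225251)])
hub top corners top [[0.6301, 0.1161], [0.6093, -0.0329], [0.4657, -0.0113], [0.488, 0.1326]]
hub corners side [[0.6278, 0.1114], [0.6059, -0.0409], [0.4661, -0.0041], [0.4893, 0.1309]]
stand base top [[0.5642, -0.2308], [0.5376, -0.3278], [0.4517, -0.3006], [0.4792, -0.2064]]
stand base side [[0.5609, -0.228], [0.4807, -0.2066], [0.451, -0.2977]]
grip (325.7, 194) (270.4, 155) (array([ 0.51757595, -0.23802631,  0.13549423]), [np.float64(0.0001292343313563412), np.float64(0.00012923433135630358)])
grip (325.7, 194) (279.8, 149.2) (array([ 0.50320978, -0.23604971,  0.1585105 ]), [np.float64(0.012058412936473691), np.float64(0.01205841293647385)])
grip (348.4, 201.7) (270.4, 155) (array([ 0.51580134, -0.29272127,  0.10898181]), [np.float64(0.012699547534196576), np.float64(0.012699547534196455)])
grip (348.4, 201.7) (279.8, 149.2) (array([ 0.50083945, -0.2900856 ,  0.13293321]), [np.float64(0.0004861095455483321), np.float64(0.00048610954554828925)])
plate top0 [0.5493 0.0507 0.0417]
plate side0 [0.5485 0.0526 0.0437]
ring top0 [0.477  0.2614 0.0291] 1143
 lug mean ang -0.4034818431776709 maxd 0.04389559974794703 [0.49685912 0.22958747] [0.5208539  0.26878263]
ring side0 [0.4769 0.26   0.0296] 1322
 lug mean ang -0.379956250163264 maxd 0.044637384850767486 [0.49687708 0.22853245] [0.52151297 0.26733696]
lug ends tri (array([0.51930967, 0.26098833, 0.03475317]), [np.float64(0.0008816387136465971), np.float64(0.0008816387136466265)]) (array([0.50662262, 0.23444893, 0.03406396]), [np.float64(0.0007146951457481342), np.float64(0.000714695145748031)])
```

The pictures agree well. The hub axis is about (0.549, 0.051). The ring is at (0.477, 0.261) with yaw about -0.39. The pliers and stand are at (0.508, -0.265) with yaw about -0.285. Two-view heights match the text: grips 0.134, lugs 0.034, spindle 0.0885. Next I take the pliers.

```bash
cat >> h.py <<'E'
from scipy.spatial.transform import Rotation as Ro
def rv(psi):
    c,s=np.cos(psi),np.sin(psi); return Ro.from_matrix(np.array([[-c,-s,0],[-s,c,0],[0,0,-1]]).T).as_rotvec()
HUB=np.array([.549,.0513]);RING=np.array([.477,.2607]);RY=-.39;ST=np.array([.508,-.2645]);SY=-.285
def ft():
    s=m.state(); return [round(float(s['clock']),2),np.round(s['ft_force'],1).tolist(),round(float(s['gripper_width'])*85,1),round(float(s['grasp_force']),1),np.round(s['eef_pos'],4).tolist()]
E
python3 - <<'E'
from h import *
ax=np.array([np.cos(RY),np.sin(RY)])
for p,y in [((*ST,.103),SY),((*(RING+.032*ax),.13),RY),((*(HUB+.032*ax),.16),RY)]:
    q=m.ik(np.array(p),rv(y)); print(None if q is None else np.round(q,2))
m.reach(np.array([*ST,.195]),rv(SY)); print(ft())
m.move_straight(np.array([*ST,.103]),speed=.12); print(ft())
cap('side','s1');cap('top','t1')
m.move_gripper(63/85,effort=40); m.wait(.2); print(ft())
cap('side','s2')
mont([('s1',240,100,70,110),('t1',290,160,80,80),('s2',240,100,70,110)],'m2',3,266,400)
E
```

```text
[-0.57  0.15  1.7   0.    1.29 -1.86]
[ 0.37  0.11  1.7  -0.    1.33 -0.82]
[-0.02  0.12  1.63 -0.    1.39 -1.2 ]
[3.29, [0.4, 0.6, 0.5], 85.1, 0.0, [0.5084, -0.2638, 0.1951]]
[4.21, [0.2, -0.2, 0.5], 84.9, 0.0, [0.5086, -0.2648, 0.1039]]
[4.87, [0.5, -1.5, 8.4], 63.1, 11.1, [0.5093, -0.2658, 0.1053]]
```

View pics/m2.png

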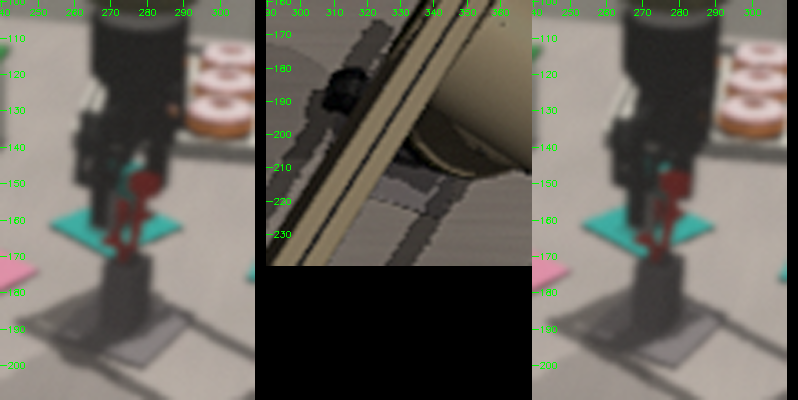

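The pads are on the red grips (63 mm, 11 N). Now I lift, carry the pliers over the ring gap and check.

Run:
```python
from h import *
ax=np.array([np.cos(RY),np.sin(RY)]); G=RING+.032*ax
m.move_straight(np.array([*ST,.215]),speed=.15); print(ft())
m.move_straight(np.array([*G,.205]),rv(RY),speed=.16); print(ft())
m.move_straight(np.array([*G,.153]),speed=.1); m.wait(.3); print(ft())
cap('side','s3');cap('top','t3')
mont([('s3',180,220,100,130),('t3',82,160,90,100)],'m3',2,400,500)
```

```text
[5.82, [-0.6, -0.3, -3.0], 63.2, 9.5, [0.5074, -0.2641, 0.2135]]
[9.18, [-0.9, -1.0, -1.4], 63.4, 9.5, [0.5067, 0.2482, 0.205]]
[10.14, [0.2, -0.4, -1.5], 63.1, 9.5, [0.507, 0.2487, 0.1537]]
```

View pics/m3.png

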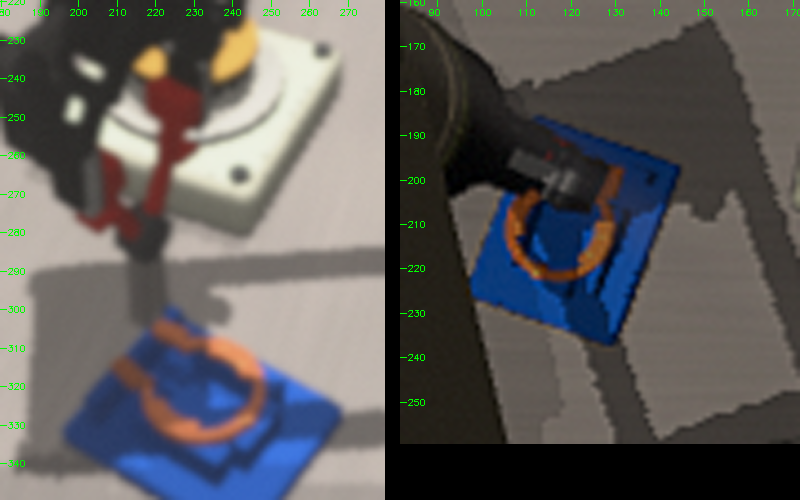

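The tips hang free just over the gap, with their lower end at about side (217.5, 303.2). I compare that with the expected tip height.

Run:
```python
from h import *
for z in (.045,.05,.054,.058,.062): print(z,proj('s3',np.array([.507,.2487,z])).round(1), at('s3',217.5,303.2,z).round(4))
for X in ([.5066,.2485,.035],[.5193,.2610,.035],[.5066,.2344,.034]): print(proj('s3',np.array(X)).round(1))
```

```text
0.045 [217.8 306.9] [0.5105 0.2406 0.045 ]
0.05 [217.7 305.1] [0.5088 0.2445 0.05  ]
0.054 [217.6 303.7] [0.5075 0.2477 0.054 ]
0.058 [217.5 302.2] [0.5062 0.2509 0.058 ]
0.062 [217.4 300.8] [0.5049 0.2541 0.062 ]
[218.2 310.3]
[209.6 314. ]
[220.7 305.1]
```

Run:
```python
from h import *
ax=np.array([np.cos(RY),np.sin(RY)]); G=RING+.032*ax
m.move_straight(np.array([*G,.1285]),speed=.06); print(ft())
L=57.15; dep=lambda w: L*np.cos(np.arcsin(-.103+w/2/L))
for w in (56,50,45,40):
    m.move_gripper(w/85,effort=60)
    z=.1285+(dep(w)-dep(63)-3*(63-w)/33)/1000
    m.move_straight(np.array([*G,z]),speed=.05); print(w,round(z,4),ft())
cap('side','s4');cap('top','t4')
mont([('s4',180,220,100,130),('t4',82,160,90,100)],'m4',2,400,500)
```

```text
[10.8, [0.3, 0.0, 4.5], 62.8, 10.4, [0.5071, 0.2488, 0.1287]]
56 0.1295 [11.3, [1.0, 2.6, 9.0], 56.0, 14.2, [0.5082, 0.2498, 0.1312]]
50 0.1301 [11.78, [-1.9, 0.0, 15.3], 50.3, 18.0, [0.5085, 0.2492, 0.1327]]
45 0.1305 [12.26, [-2.3, -4.3, 19.4], 45.5, 19.7, [0.5087, 0.2486, 0.1336]]
40 0.1307 [12.73, [-4.0, -5.0, 24.0], 40.7, 20.8, [0.509, 0.2485, 0.1345]]
```

View pics/m4.png

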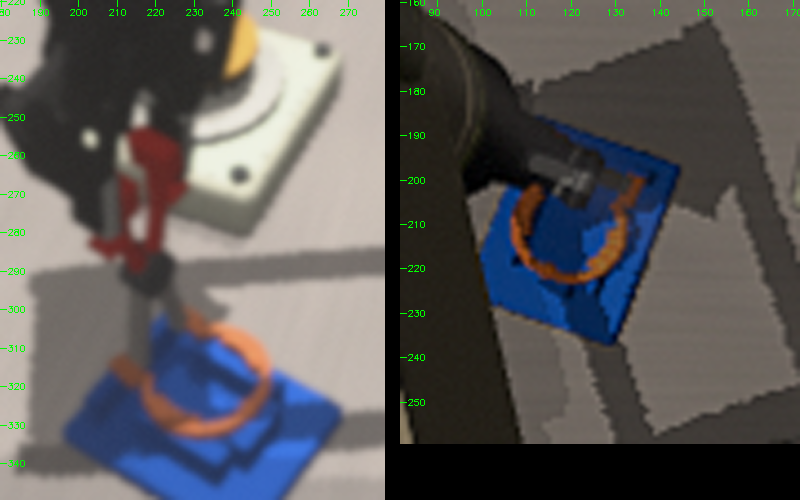

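The tips are in the gap and the ring is spreading, but I am pressing down on the lugs with 24 N. I ease that off while finishing the squeeze.

Run:
```python
from h import *
ax=np.array([np.cos(RY),np.sin(RY)]); G=RING+.032*ax
z=.1307
def ease(z,t):
    for _ in range(4):
        f=m.state()['ft_force'][2]-t
        if abs(f)<2: break
        z+=np.clip(f*.00015,-.002,.002); m.move_straight(np.array([*G,z]),speed=.04); m.wait(.1)
    print(round(z,4),ft()); return z
z=ease(z,5)
for w in (35,30):
    m.move_gripper(w/85,effort=80); z=ease(z,5)
cap('side','s5');cap('top','t5')
mont([('s5',180,220,100,130),('t5',82,160,90,100)],'m5',2,400,500)
```

```text
0.135 [13.88, [-0.9, -1.1, 6.4], 40.3, 17.6, [0.5073, 0.2486, 0.1356]]
0.136 [14.46, [-1.0, -2.3, 7.0], 35.5, 20.0, [0.5071, 0.2483, 0.1365]]
0.1372 [15.38, [-1.3, -2.3, 5.6], 30.4, 21.2, [0.5069, 0.2481, 0.1374]]
```

View pics/m5.png

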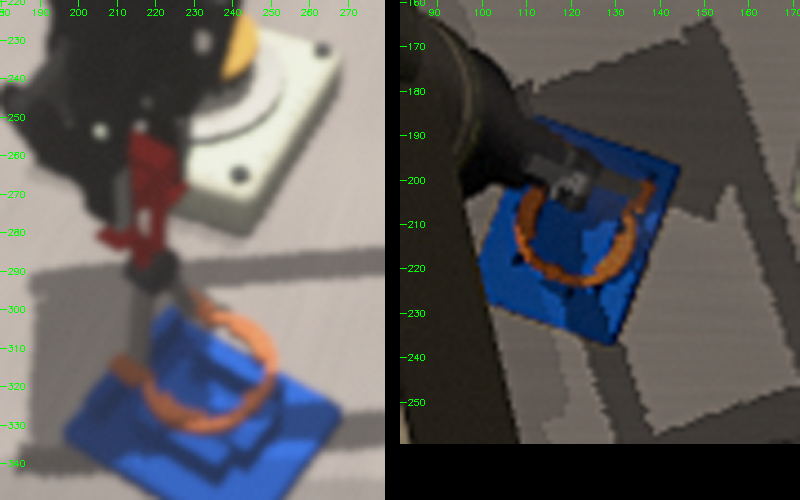

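Run:
```python
from h import *
ax=np.array([np.cos(RY),np.sin(RY)]); G=RING+.032*ax
m.move_straight(np.array([*G,.147]),speed=.04); print(ft())
m.move_straight(np.array([*G,.2222]),speed=.1); m.wait(.3); print(ft())
cap('side','s6');cap('top','t6')
mont([('s6',160,160,120,150),('t6',82,160,90,100)],'m6',2,400,500)
```

```text
[15.88, [0.3, 0.1, -2.3], 30.6, 20.6, [0.5066, 0.2486, 0.1469]]
[17.07, [-0.8, -0.6, -2.0], 30.4, 20.6, [0.5063, 0.2485, 0.2216]]
```

View pics/m6.png

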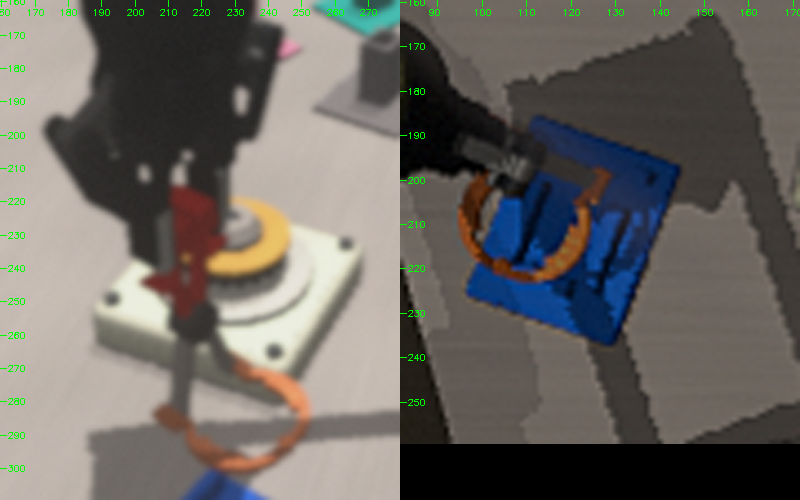

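The ring hangs on the tips, nearly level and spread. I fit its pose from both views so I can centre it on the spindle.

```bash
cat > fit.py <<'E'
from h import *
from scipy.optimize import least_squares
def poly(f,box):
    a=cv2.imread('pics/'+f+'.png'); u0,v0,w,h=box
    c=cv2.resize(a[v0:v0+h,u0:u0+w],None,fx=8,fy=8,interpolation=cv2.INTER_CUBIC)
    hsv=cv2.cvtColor(c,cv2.COLOR_BGR2HSV)
    k=cv2.inRange(hsv,(3,85,50),(22,255,255)); k=cv2.morphologyEx(k,cv2.MORPH_CLOSE,np.ones((25,25)))
    ct=max(cv2.findContours(k,cv2.RETR_EXTERNAL,cv2.CHAIN_APPROX_NONE)[0],key=cv2.contourArea)
    return ((ct+.5)/8-.5+np.array([u0,v0])).astype(np.float32)
def fitring(views,p0,z=None):
    P={f:poly(f,b) for f,b in views}
    th=np.deg2rad(np.arange(75,181,5))
    def model(p):
        a=p[6]; out=[]
        for s in (1,-1):
            x=.03*np.cos(th)+.027; y=.03*np.sin(th)
            X=x*np.cos(a)-y*np.sin(a)-.027; Y=s*(x*np.sin(a)+y*np.cos(a))
            for h in (-.0025,.0025): out.append(np.stack([X,Y,0*X+h],1))
        q=np.vstack(out); return Ro.from_euler('ZYX',[p[3],p[4],p[5]]).apply(q)+p[:3]
    def res(p):
        M=model(p); r=[]
        for f in P:
            uv=np.array([proj(f,X) for X in M]).reshape(4,-1,2)
            d=np.array([[cv2.pointPolygonTest(P[f],(float(u),float(v)),True) for u,v in row] for row in uv])
            r+=[np.minimum(d[0],d[1]),np.minimum(d[2],d[3])] # outermost of top/bottom edge
        return np.concatenate([np.clip(np.concatenate(r),-5,5),[(p[6]-.15)/.03,p[4]/.1,p[5]/.1]])
    s=least_squares(res,p0,diff_step=1e-3,x_scale=[.01,.01,.01,.1,.1,.1,.05],loss='soft_l1')
    return s.x,np.sqrt(np.mean(s.fun**2))
E
python3 - <<'E'
from fit import *
x,e=fitring([('s6',(200,256,60,50)),('t6',(86,190,50,40))],[.477,.261,.12,-.39,0,0,.15])
print(x.round(4),e)
ax=np.array([np.cos(x[3]),np.sin(x[3])])
print('offset tcp->centre', x[:3]-[.5063,.2485,.2216], 'expected xy',-.032*ax)
E
```

```text
[ 4.738e-01  2.545e-01  1.201e-01 -3.950e-01 -5.770e-02 -3.000e-04
 -1.623e-01] 1.2131564190653077
offset tcp->centre [-0.03247533  0.00603473 -0.10154457] expected xy [-0.02953547  0.01231487]
```

```bash
python3 - <<'E'
s=open('fit.py').read()
s=s.replace("    s=least_squares(res,p0,diff_step=1e-3,x_scale=[.01,.01,.01,.1,.1,.1,.05],loss='soft_l1')\n    return s.x,np.sqrt(np.mean(s.fun**2))",
"""    sc=np.array([.01,.01,.01,.1,.1,.1,.05]); p0=np.array(p0)
    from scipy.optimize import minimize
    cost=lambda q:np.sum(np.sqrt(1+res(p0+q*sc)**2)-1)
    q=np.zeros(7)
    for _ in range(3): o=minimize(cost,q,method='Powell',bounds=[(-2,2)]*3+[(-3,3)]*3+[(-1.4,1.4)],options=dict(xtol=1e-3,ftol=1e-5)); q=o.x
    p=p0+q*sc; return p,o.fun,[np.round(P[f][:,0].min(0),1).tolist()+np.round(P[f][:,0].max(0),1).tolist() for f in P]""")
open('fit.py','w').write(s)
E
cat > f6.py <<'E'
from fit import *
for v in ([('s6',(200,256,60,50)),('t6',(86,190,50,40))],[('t6',(86,190,50,40))]):
    x,e,b=fitring(v,[.477,.261,.12,-.39,0,0,.15])
    print(x.round(4),e,b)
    ax=np.array([np.cos(x[3]),np.sin(x[3])]); d=x[:2]-[.5063,.2485]
    print('along',d@ax,'across',d@[-ax[1],ax[0]],'dz',x[2]-.2216)
E
python3 f6.py
```

```text
[ 0.4733  0.2547  0.1217 -0.413  -0.0401 -0.0426  0.1622] 2.9810059715135884 [[206.39999389648438, 267.1000061035156, 252.6999969482422, 301.6000061035156], [94.4000015258789, 197.39999389648438, 128.8000030517578, 222.6999969482422]]
along -0.03271524994910919 across -0.007559605104368099 dz -0.09991940936079739
[ 0.4739  0.2577  0.1122 -0.4213  0.029   0.0079  0.156 ] 1.1046199767003237 [[94.4000015258789, 197.39999389648438, 128.8000030517578, 222.6999969482422]]
along -0.03334393671482192 across -0.00483237931144823 dz -0.10940732741301426
```

```bash
sed -i 's#p\[4\]/.1,p\[5\]/.1\]#p[4]/.02,p[5]/.02,(p[2]-p0[2])/.001]#' fit.py
cat > f7.py <<'E'
from fit import *
m.move_straight(np.array([.47,.20,.2222]),speed=.12); m.wait(.3); t=np.array(m.state()['eef_pos']); print(ft())
cap('side','s7');cap('top','t7')
def rep(S,T,t):
    g=np.array([t[0]-.032,t[1]+.007,t[2]-.105])
    bx=[]
    for f in (S,T):
        c=proj(f,g); w=42 if f==T else 60; h=34 if f==T else 44
        bx.append((f,(int(c[0]-w/2),int(c[1]-h/2),w,h)))
    for v in (bx,bx[:1],bx[1:]):
        x,e,b=fitring(v,[*g,-.4,0,0,.15])
        ax=np.array([np.cos(x[3]),np.sin(x[3])]); d=x[:2]-t[:2]
        bt=np.array([np.cos(RY),np.sin(RY)])
        print(x.round(4),round(e,2),'along',round(d@bt,4),'across',round(d@[-bt[1],bt[0]],4),b)
rep('s6','t6',np.array([.5063,.2485,.2216]))
rep('s7','t7',t)
E
python3 f7.py
```

```text
[18.13, [-0.7, 0.5, -2.6], 30.5, 20.6, [0.4701, 0.2003, 0.2221]]
[ 0.4733  0.2546  0.1207 -0.4012 -0.0005 -0.0182  0.167 ] 7.3 along -0.0329 across -0.0069 [[206.39999389648438, 267.1000061035156, 252.6999969482422, 301.6000061035156], [94.4000015258789, 197.39999389648438, 128.8000030517578, 222.6999969482422]]
[ 0.474   0.2508  0.1167 -0.3703 -0.0008 -0.0102  0.1847] 1.7 along -0.0307 across -0.0102 [[206.39999389648438, 267.1000061035156, 252.6999969482422, 301.6000061035156]]
[ 4.738e-01  2.564e-01  1.166e-01 -4.244e-01  1.400e-03 -1.000e-04
  1.554e-01] 1.16 along -0.0331 across -0.0051 [[94.4000015258789, 197.39999389648438, 128.8000030517578, 222.6999969482422]]
[ 0.4407  0.2062  0.1169 -0.2145 -0.0032  0.0482  0.1346] 14.53 along -0.0294 across -0.0057 [[233.6999969482422, 253.1999969482422, 278.1000061035156, 284.8999938964844], [114.4000015258789, 213.3000030517578, 150.39999389648438, 240.39999389648438]]
[ 0.4404  0.2012  0.1171 -0.5535  0.0106 -0.0073  0.218 ] 7.67 along -0.0279 across -0.0105 [[233.6999969482422, 253.1999969482422, 278.1000061035156, 284.8999938964844]]
[ 0.4351  0.2072  0.117  -0.4701 -0.0009 -0.0016  0.1384] 2.36 along -0.035 across -0.007 [[114.4000015258789, 213.3000030517578, 150.39999389648438, 240.39999389648438]]
```

Run:
```python
from h import *
bt=np.array([np.cos(RY),np.sin(RY)]);nt=np.array([-bt[1],bt[0]])
T=HUB+.0327*bt+.0065*nt; print(T)
m.move_straight(np.array([*T,.2222]),speed=.12)
m.move_straight(np.array([*T,.205]),speed=.08); m.wait(.3); print(ft())
cap('side','s8');cap('top','t8')
mont([('s8',175,170,110,110),('t8',160,140,90,90)],'m8',2,400,400)
```

```text
[0.58171575 0.04487975]
[20.64, [0.5, 0.7, -2.6], 30.5, 20.6, [0.582, 0.0449, 0.2054]]
```

View pics/m8.png

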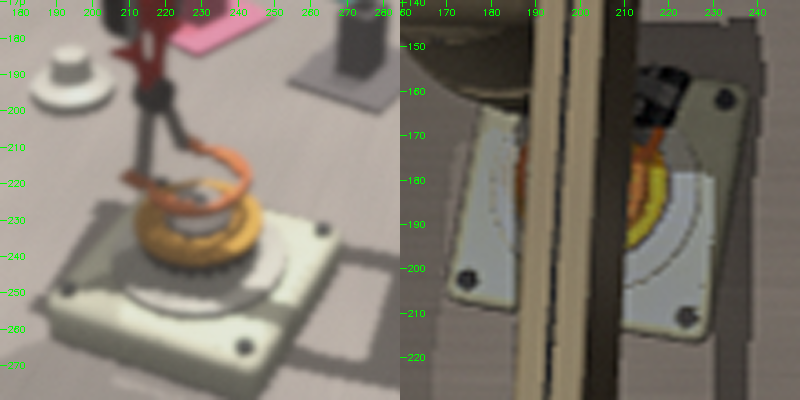

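Run:
```python
from h import *
th=np.deg2rad(np.arange(75,181,3)); a=.16
def model(c,psi,z):
    o=[]
    for s in (1,-1):
        x=.03*np.cos(th)+.027; y=.03*np.sin(th)
        X=x*np.cos(a)-y*np.sin(a)-.027; Y=s*(x*np.sin(a)+y*np.cos(a))
        for h in (-.0025,.0025): o.append(np.stack([c[0]+X*np.cos(psi)-Y*np.sin(psi),c[1]+X*np.sin(psi)+Y*np.cos(psi),0*X+z+h],1))
    return np.vstack(o)
for z in (.098,.1005,.103):
  for f in ('s8','t8'):
    uv=np.array([proj(f,X) for X in model(HUB,-.4,z)]); print(z,f,'min',uv.min(0).round(1),'max',uv.max(0).round(1))
print('axis top',proj('t8',np.array([*HUB,.087])),proj('s8',np.array([*HUB,.087])),proj('s8',np.array([*HUB,.072])))
```

```text
0.098 s8 min [217.8 213.1] max [243.2 231. ]
0.098 t8 min [186.3 172.3] max [214.5 193. ]
0.1005 s8 min [217.8 212.3] max [243.2 230.2]
0.1005 t8 min [186.1 172.2] max [214.4 192.9]
0.103 s8 min [217.8 211.4] max [243.2 229.3]
0.103 t8 min [185.9 172. ] max [214.3 192.8]
axis top [201.39286108 179.9584042 ] [228.94930301 224.92174805] [229.07290179 230.04242754]
```

The ring is centred to within about 1–2 mm. I shift it +1 mm in y and descend while watching the forces.

Run:
```python
from h import *
b0=np.array(m.state()['ft_force']); T=np.array([.5817,.0459]); 
for z in (.195,.190,.186,.183,.180,.178,.176,.175):
    m.move_straight(np.array([*T,z]),speed=.05); m.wait(.05); s=m.state(); f=np.array(s['ft_force'])-b0
    print(z,f.round(1),np.round(s['moment'],2),np.round(s['eef_pos'],4),round(s['clock'],1))
    if np.hypot(*f[:2])>5 or f[2]>9: print('stop');break
cap('side','s9')
```

```text
0.195 [-0.2  0.8 -0.9] [-0.01 -0.07 -0.01] [0.5814 0.0459 0.1945] 21.1
0.19 [ 0.3  0.8 -1.7] [ 0.03  0.   -0.  ] [0.5816 0.0459 0.1898] 21.4
0.186 [-0.   0.8 -0.8] [0.02 0.02 0.04] [0.5815 0.0459 0.1858] 21.7
0.183 [ 0.9  0.6 -0.2] [-0.01  0.04  0.04] [0.5816 0.0459 0.1829] 22.0
0.18 [0.6 0.  0. ] [ 0.02 -0.03 -0.01] [0.5818 0.0459 0.1801] 22.3
0.178 [-0.7  0.6  3.5] [-0.1   0.   -0.07] [0.582  0.0459 0.1785] 22.6
0.176 [0.3 0.6 6.1] [ 0.01 -0.05  0.03] [0.582  0.0459 0.1764] 22.9
0.175 [-0.1  0.4  7.1] [ 0.02 -0.05 -0.02] [0.5819 0.0459 0.1753] 23.2
```

The ring passed the head with no side force and meets the plate at TCP z of about 0.1787. I press on to about 6.3 mm down.

Run:
```python
from h import *
b0=np.array([.5,.7,-2.6]); T=np.array([.5817,.0459]); 
for z in (.174,.173,.172,.1713,.1705,.1698):
    m.move_straight(np.array([*T,z]),speed=.03); m.wait(.05); s=m.state(); f=np.array(s['ft_force'])-b0
    print(z,f.round(1),np.round(s['moment'],2),np.round(s['eef_pos'],4),round(s['clock'],1))
    if f[2]>13: print('stop');break
cap('side','s10')
mont([('s9',185,175,75,100),('s10',185,175,75,100)],'m10',2,400,530)
```

```text
0.174 [ 0.5 -1.3  8.8] [-0.06 -0.03 -0.01] [0.582  0.0459 0.1744] 23.6
0.173 [-0.6 -1.5  9. ] [-0.   -0.06 -0.01] [0.5821 0.0459 0.1736] 23.9
0.172 [-0.3 -0.6  9.7] [-0.02  0.05 -0.01] [0.5822 0.0459 0.1727] 24.2
0.1713 [-0.7 -1.1 11.4] [-0.05  0.04 -0.  ] [0.5823 0.0459 0.1722] 24.5
0.1705 [-2.  -1.3 13.4] [-0.06  0.13 -0.  ] [0.5826 0.0458 0.172 ] 24.8
stop
```

View pics/m10.png

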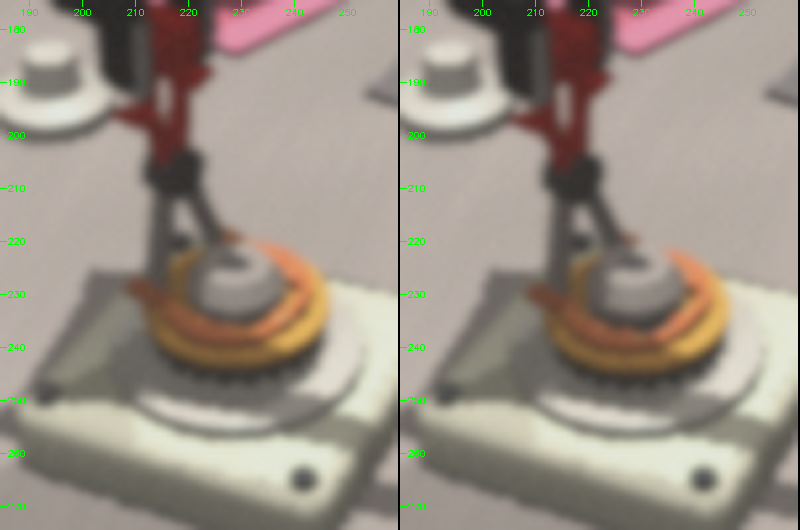

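Ring and plate are down at the stop with 13 N of push, and the ring looks level around the neck. I let the ring close in steps while keeping 10–12 N of press.

Run:
```python
from h import *
b0=np.array([.5,.7,-2.6]); T=np.array([.5817,.0459]); z=.1710
m.move_straight(np.array([*T,z]),speed=.03)
for w in (37,33,37,40,43,46,49,52)[2:]:
    m.move_gripper(w/85,effort=80); 
    for _ in range(3):
        s=m.state(); f=np.array(s['ft_force'])-b0
        if 9.5<f[2]<13.5 or z<.168: break
        z-=np.clip((11.5-f[2])*.0003,-.0015,.0012); m.move_straight(np.array([*T,z]),speed=.03)
    s=m.state(); f=np.array(s['ft_force'])-b0
    print(w,round(z,4),f.round(1),np.round(s['moment'],2),np.round(s['eef_pos'],4),round(s['gripper_width']*85,1),round(s['grasp_force'],1),round(s['clock'],1))
cap('side','s11')
```

```text
37 0.171 [-0.2 -0.2 10.3] [ 0.45 -0.17 -0.01] [0.5823 0.0463 0.1718] 37.0 18.5 25.3
40 0.1704 [0.7 1.7 9.6] [ 0.79 -0.19 -0.  ] [0.5825 0.0466 0.1713] 40.1 16.7 25.8
43 0.1696 [ 0.4  1.8 10.9] [ 0.6  -0.21  0.06] [0.5825 0.0465 0.1706] 42.8 14.4 26.3
46 0.1681 [-0.2  0.6 11.1] [ 0.81 -0.33  0.03] [0.5828 0.0467 0.1694] 46.2 13.9 27.0
49 0.1675 [ 0.5  1.9 11.1] [ 0.79 -0.35  0.07] [0.5827 0.0467 0.1686] 49.4 13.7 27.4
52 0.1675 [0.8 1.4 9.2] [ 0.61 -0.27 -0.02] [0.5825 0.0465 0.1684] 51.7 12.6 27.7
```

Run:
```python
from h import *
b0=np.array([.5,.7,-2.6]); T=np.array([.5817,.0459])
def p(t):
    s=m.state(); f=np.array(s['ft_force'])-b0
    print(t,f.round(1),np.round(s['moment'],2),np.round(s['eef_pos'],4),round(s['gripper_width']*85,1),round(s['grasp_force'],1),round(s['clock'],1))
m.move_straight(np.array([*T,.1690]),speed=.03);p('up')
m.move_gripper(57/85,effort=60);p(57)
m.move_gripper(61/85,effort=60);p(61)
for z in (.172,.175,.179,.184): m.move_straight(np.array([*T,z]),speed=.04); p(z)
cap('side','s12')
```

```text
up [1.9 2.  5. ] [ 0.86 -0.51  0.03] [0.5818 0.0464 0.1689] 51.8 12.2 28.0
57 [-1.2 -2.4  1.5] [ 0.   -0.03  0.01] [0.5808 0.0455 0.1679] 56.9 10.0 28.2
61 [0.1 0.  1.8] [-0.04  0.02  0.04] [0.5814 0.0457 0.1686] 61.2 9.6 28.4
0.172 [-1.  -0.9  0.1] [-0.06  0.05  0.01] [0.582  0.0459 0.1725] 61.1 9.6 28.7
0.175 [-0.1 -0.8  0.5] [ 0.07  0.04 -0.  ] [0.582  0.0459 0.1754] 61.0 9.6 28.9
0.179 [ 0.4 -0.8  1.2] [0.04 0.02 0.01] [0.582  0.0459 0.1795] 61.0 9.6 29.2
0.184 [ 0.4 -0.7  1.7] [ 0.01 -0.   -0.03] [0.582  0.0459 0.1845] 61.4 9.6 29.4
```

Run:
```python
from h import *
T=np.array([.5817,.0459])
m.move_straight(np.array([*T,.215]),speed=.12)
m.move_straight(np.array([.50,-.12,.205]),rv(SY),speed=.16)
m.move_straight(np.array([.50,-.12,.130]),speed=.12); m.wait(.3); print(ft())
def show(fn):
    c=cap('side',fn); t=np.array(m.state()['eef_pos']); g=cv2.imread('pics/'+fn+'.png')
    for dz in (.0993,.08,.06): print('pred',dz,proj(fn,t-[0,0,dz]).round(1))
    u,v=proj(fn,t-[0,0,.0993]).round().astype(int)
    gr=cv2.cvtColor(g,cv2.COLOR_BGR2GRAY)
    print('cols',u-12,'..',u+12)
    for r in range(v-22,v+7,2): print(r,' '.join('%3d'%x for x in gr[r,u-12:u+13]))
show('s13')
try:
    m.reach(np.array([.50,-.12,.130]),rv(SY+np.pi/2)); m.wait(.4); print(ft()); show('s14')
except m.PlanningError as e: print(e)
```

```text
[32.27, [-0.2, -0.5, -1.6], 61.2, 9.6, [0.5004, -0.1202, 0.1307]]
pred 0.0993 [265.6 207.9]
pred 0.08 [265.8 202.1]
pred 0.06 [266.1 195.9]
cols 254 .. 278
186 166 166 165 164 162 153 141 130 115  90  66  54  53  50  51  49  51  54  56  60  60  59  58  59  59
188 167 166 162 156 145 137 133 125 104  81  59  53  52  52  51  48  47  52  57  59  60  61  58  62  72
190 155 150 143 137 133 131 131 123  99  69  53  50  50  50  48  49  54  62  65  66  63  63  72  88 108
192 126 113 115 121 123 128 129 125 113  93  72  56  52  47  49  61  81  96 102 101  99 102 112 123 128
194 156 148 136 123 116 112 109 108 113 107  92  76  67  65  64  80 100 114 120 123 127 131 129 131 131
196 173 172 170 170 167 163 156 148 134 112  89  76  73  70  72  85 108 122 129 130 131 132 131 131 131
198 167 156 145 137 138 148 156 156 151 131 104  82  72  70  72  82  99 109 109 110 116 122 125 129 132
200 139 123 113 108 106 107 108 108 106 100  89  77  73  71  77 103 137 155 155 144 129 118 114 113 111
202 114 113 113 113 118 115 107 102 100  92  82  74  73  72  74  89 118 144 156 160 164 165 165 161 158
204 102 103 103 104 105 104 103 102 100  90  81  74  71  70  73  81  93 103 108 112 121 132 144 153 159
206 102 102 103 102 102 100 103 102  98  91  81  76  74  76  79  89  97 102 101 103 102 105 106 106 114
208 103 100 101 100 101 102 103 102 102  98  95  90  88  91  95 100 101 102 102 109 116 115 106 102 103
210 101 101 101 100 102 103 102 103 102 104 102 102 100 101 102 101 102 101 101 102 103 102 102 103 111
212 100 101 100 100 102 102 103 102 103 103 102 102 102 102 100 101 102 100 101 100 100 100 103 110 124
214 100 102 101 101 102 101 100  98  98 100 101 101 101 101 102 101 102 100 102 100 102 107 123 143 159
the arm cannot take that pose within its joint ranges
```

Run:
```python
from h import *
def show(fn):
    c=cap('side',fn); t=np.array(m.state()['eef_pos']); g=cv2.imread('pics/'+fn+'.png')
    for dz in (.0993,.06): print('pred',dz,proj(fn,t-[0,0,dz]).round(1))
    u,v=proj(fn,t-[0,0,.0993]).round().astype(int)
    gr=cv2.cvtColor(g,cv2.COLOR_BGR2GRAY)
    print('cols',u-12,'..',u+12)
    for r in range(v-20,v+5,2): print(r,' '.join('%3d'%x for x in gr[r,u-12:u+13]))
for a in (-np.pi/2,1.1):
  try:
    m.reach(np.array([.50,-.12,.130]),rv(SY+a)); m.wait(.4); print(a,ft()); show('s15'); break
  except m.PlanningError as e: print(a,e)
```

```text
-1.5707963267948966 [34.12, [-0.0, 0.4, -1.8], 61.6, 9.6, [0.5, -0.12, 0.13]]
pred 0.0993 [265.6 208.1]
pred 0.06 [266.2 196.1]
cols 254 .. 278
188 166 166 163 157 147 139 133 124 108  81  61  52  50  51  53  52  52  54  54  58  59  60  59  62  72
190 156 151 145 137 133 133 129 119  94  66  51  49  48  49  49  49  49  49  56  61  61  64  72  89 108
192 127 115 116 121 124 128 131 125 108  83  60  51  48  49  50  49  60  76  90  97  99 103 113 123 129
194 157 149 137 125 116 113 108 109 109 100  80  63  55  55  56  63  80 101 116 124 128 130 131 132 132
196 174 173 172 170 168 164 157 149 135 112  88  73  68  70  69  73  88 111 126 131 132 132 132 132 131
198 166 157 146 136 139 149 156 157 149 127  98  77  70  70  72  73  82  97 105 109 117 123 125 129 130
200 140 124 115 109 107 108 108 107 105  94  83  74  70  72  72  78 100 132 147 144 130 119 115 113 111
202 113 114 112 113 118 115 109 103  98  90  80  72  71  73  73  77  99 132 154 161 165 167 166 162 158
204 103 103 103 104 105 104 103 101  99  89  79  74  74  75  73  73  81  96 107 113 121 134 145 154 160
206 104 103 103 102 101 102 102 102  97  88  80  74  77  76  76  75  80  92  98 103 104 105 105 108 113
208 102 102 100 102 101 102 103 105 102  99  91  87  88  84  80  82  87  96 100 109 117 115 107 103 103
210 102 101 101 101 101 102 103 104 102 102 102 102  99  97  96  99 100 102 101 103 104 103 103 105 111
212 101 101 102 101 102 102 103 103 103 103 104 103 102 102 101 102 101 102 101 102 101 101 102 110 124
```

The tips are upright and within about 1 px of the prediction in both orientations, so I put the pliers back in the stand.

Run:
```python
from h import *
S=np.array([.509,-.265])
m.move_straight(np.array([.50,-.12,.205]),rv(SY-np.pi/2),speed=.12)
m.reach(np.array([*S,.205]),rv(SY)); m.wait(.4); print(ft())
for z in (.18,.165,.15,.13,.115,.110,.107):
    m.move_straight(np.array([*S,z]),speed=.08); m.wait(.05); print(z,ft())
    f=np.array(m.state()['ft_force'])
    if np.hypot(*f[:2])>5 or f[2]>6: print('stop'); break
cap('side','s16')
```

```text
[36.93, [-0.4, 0.3, -2.0], 61.0, 9.6, [0.509, -0.2649, 0.2051]]
0.18 [37.44, [0.0, -1.0, -1.0], 61.0, 9.6, [0.5088, -0.2649, 0.1796]]
0.165 [37.83, [-0.9, -0.4, -1.0], 61.3, 9.6, [0.5087, -0.2648, 0.1645]]
0.15 [38.21, [0.2, -0.7, -2.1], 61.4, 9.6, [0.5087, -0.2648, 0.1495]]
0.13 [38.66, [0.1, -0.2, -1.7], 61.1, 9.6, [0.5087, -0.2649, 0.1296]]
0.115 [39.04, [0.6, 0.1, -1.8], 60.7, 9.6, [0.5087, -0.2648, 0.1145]]
0.11 [39.34, [0.1, -0.3, -1.7], 61.0, 9.6, [0.509, -0.265, 0.1099]]
0.107 [39.64, [0.2, -0.5, -1.4], 60.9, 9.6, [0.5089, -0.265, 0.1069]]
```

```bash
cat > rel.py <<'E'
from h import *
S=np.array([.509,-.265])
for z in (.1055,.104,.1025,.101):
    m.move_straight(np.array([*S,z]),speed=.04); m.wait(.05); print(z,ft())
    if m.state()['ft_force'][2]>1.5: break
m.move_gripper(66.5/85); print(ft()); m.move_gripper(1.0); print(ft())
m.move_straight(np.array([*S,.2]),speed=.12); print(ft())
m.reach(np.array([.161,.578,.231]),[-.426,-3.112,.003]); print(ft())
cap('side','s17');cap('top','t17')
E
cat > chk.py <<'E'
from h import *
def red(f,b):
    a=cv2.imread('pics/'+f+'.png'); u0,v0,w,h=b; H=cv2.cvtColor(a[v0:v0+h,u0:u0+w],cv2.COLOR_BGR2HSV)
    k=((H[...,0]<6)|(H[...,0]>172))&(H[...,1]>150); y,x=np.nonzero(k); return [round(float(q),1) for q in (u0+x.mean(),v0+y.mean(),u0+x.min(),u0+x.max(),v0+y.min(),v0+y.max(),len(x))]
for f in ('side0','s17'): print(f,red(f,(262,140,25,35)))
for f in ('top0','t17'): print(f,red(f,(310,180,50,40)))
for s,t in (('side0','s17'),('top0','t17')):
    d=cv2.absdiff(cv2.imread('pics/%s.png'%s),cv2.imread('pics/%s.png'%t)).max(2)
    k=cv2.dilate((d>35).astype(np.uint8),np.ones((5,5))); n,l,st,c=cv2.connectedComponentsWithStats(k)
    print(t,[x.tolist() for x in st[1:] if x[4]>40])
from fit import poly
from scipy.optimize import least_squares
for f,b,z in (('t17',(168,146,74,74),.0695),('s17',(186,212,86,66),.0675)):
    p=poly(f,b)[:,0]; q=np.array([at(f,u,v,z)[:2] for u,v in p])
    s=least_squares(lambda p:np.hypot(*(q-p[:2]).T)-p[2],[*HUB,.03],loss='soft_l1',f_scale=.001).x
    d=np.hypot(*(q-s[:2]).T); print(f,'ring circle',s.round(4),'maxd',d.max().round(4))
E
python3 rel.py && python3 chk.py
```

```text
0.1055 [39.99, [-0.1, 0.0, -0.2], 60.7, 9.7, [0.509, -0.265, 0.1056]]
0.104 [40.29, [0.3, 0.4, 6.0], 61.3, 10.8, [0.5097, -0.2653, 0.105]]
[40.52, [0.1, -0.1, -1.5], 66.4, 6.8, [0.5085, -0.2647, 0.1033]]
[40.86, [-0.3, -0.8, 0.7], 85.1, 0.0, [0.5091, -0.265, 0.1041]]
[41.81, [0.2, 0.4, -0.1], 85.1, 0.0, [0.5085, -0.2647, 0.1989]]
[45.0, [0.5, -0.4, -0.0], 84.8, 0.0, [0.1618, 0.5778, 0.231]]
side0 [274.6, 153.0, 268.0, 282.0, 148.0, 158.0, 44.0]
s17 [274.4, 153.0, 268.0, 282.0, 148.0, 157.0, 44.0]
top0 [336.0, 198.8, 320.0, 352.0, 189.0, 207.0, 210.0]
t17 [335.9, 198.9, 320.0, 352.0, 189.0, 207.0, 205.0]
s17 [[207, 218, 41, 29, 703], [206, 300, 46, 39, 1176]]
t17 [[188, 160, 29, 36, 570], [103, 190, 33, 36, 783], [14, 328, 8, 6, 42], [10, 338, 11, 7, 59], [3, 343, 7, 8, 48], [122, 344, 15, 9, 80], [14, 349, 27, 15, 150], [12, 359, 23, 13, 133], [45, 362, 15, 9, 97], [36, 369, 16, 10, 90], [53, 376, 16, 8, 78]]
t17 ring circle [0.554  0.0541 0.0321] maxd 0.0448
s17 ring circle [0.5486 0.0548 0.0425] maxd 0.0567
```

Pliers are back exactly as at the start, and only the ring areas of the pictures changed. I check the ring's closure and level against its original closed outline.

```bash
cat > c2.py <<'E'
from h import *
from scipy.optimize import minimize
def mask(f,b,hi,s=6):
    a=cv2.imread('pics/'+f+'.png'); u0,v0,w,h=b
    H=cv2.cvtColor(cv2.resize(a[v0:v0+h,u0:u0+w],None,fx=s,fy=s,interpolation=cv2.INTER_CUBIC),cv2.COLOR_BGR2HSV)
    k=cv2.inRange(H,(3,85,50),(hi,255,255)); n,l,st,_=cv2.connectedComponentsWithStats(k); return (l==1+np.argmax(st[1:,4])).astype(np.uint8)
b={'top0':(92,180,60,62),'t17':(172,146,60,70),'side0':(192,296,80,64),'s17':(190,206,80,64)}
for f,g in (('top0','t17'),('side0','s17')):
    A=cv2.imread('pics/'+g+'.png'); H=cv2.cvtColor(A,cv2.COLOR_BGR2HSV)
    hs=H[160:200,186:218] if g[0]=='t' else H[216:246,205:250]
    print(g,'hue hist',np.bincount(hs[...,0][hs[...,1]>85],minlength=40)[:40].tolist())
    s=6
    for hi in (15,17,19):
        M0=mask(f,b[f],22); M1=mask(g,b[g],hi)
        ct=max(cv2.findContours(M0,cv2.RETR_EXTERNAL,cv2.CHAIN_APPROX_NONE)[0],key=cv2.contourArea)[::3,0]
        hs=[c[::3,0] for c in cv2.findContours(M0,cv2.RETR_LIST,cv2.CHAIN_APPROX_NONE)[0]]
        zz=.035 if f=='top0' else .0335
        W=[np.array([at(f,b[f][0]+(x+.5)/s-.5,b[f][1]+(y+.5)/s-.5,zz)[:2] for x,y in h])-RING for h in hs if len(h)>8]
        def iou(p):
            c,sn=np.cos(p[2]*.1),np.sin(p[2]*.1); R=np.array([[c,-sn],[sn,c]]); Q=np.zeros_like(M1); z=.0695+p[3]*.01-(.0015 if g[0]=='s' else 0)
            pts=[np.array([((proj(g,np.array([*(R@w+HUB+p[:2]*.01),z]))-b[g][:2]+.5)*s).round() for w in ww]).astype(np.int32) for ww in W]
            cv2.fillPoly(Q,pts,1); return -(Q&M1).sum()/(Q|M1).sum()
        f3=lambda q:iou([*q,0])
        o=min((minimize(f3,q0,method='Nelder-Mead',options=dict(initial_simplex=np.array(q0)+np.vstack([np.zeros(3),.4*np.eye(3)]),maxiter=80)) for q0 in ([0,0,0],[.2,-.2,.5])),key=lambda o:o.fun)
        print(g,hi,M1.sum()/36,'iou',round(-o.fun,3),'dxy mm',(o.x[:2]*10).round(1),'dyaw',round(o.x[2]*.1,3))
E
python3 c2.py
```

```text
t17 hue hist [0, 0, 0, 0, 0, 0, 0, 0, 0, 0, 1, 3, 22, 53, 50, 32, 24, 25, 13, 10, 11, 17, 11, 22, 23, 33, 45, 144, 92, 24, 1, 0, 0, 0, 0, 0, 0, 0, 0, 0]Traceback (most recent call last):
  File "c2.py", line 24, in <module>
    o=min((minimize(f3,q0,method='Nelder-Mead',options=dict(initial_simplex=np.array(q0)+np.vstack([np.zeros(3),.4*np.eye(3)]),maxiter=80)) for q0 in ([0,0,0],[.2,-.2,.5])),key=lambda o:o.fun)
  File "c2.py", line 24, in <genexpr>
    o=min((minimize(f3,q0,method='Nelder-Mead',options=dict(initial_simplex=np.array(q0)+np.vstack([np.zeros(3),.4*np.eye(3)]),maxiter=80)) for q0 in ([0,0,0],[.2,-.2,.5])),key=lambda o:o.fun)
           ~~~~~~~~^^^^^^^^^^^^^^^^^^^^^^^^^^^^^^^^^^^^^^^^^^^^^^^^^^^^^^^^^^^^^^^^^^^^^^^^^^^^^^^^^^^^^^^^^^^^^^^^^^^^^^^^^^^^^^^^^^^^^^^^
    res = _minimize_neldermead(fun, x0, args, callback, bounds=bounds,
                               **options)
    fsim[k] = func(sim[k])
              ~~~~^^^^^^^^
    fx = function(np.copy(x), *(wrapper_args + args))
  File "c2.py", line 23, in <lambda>
    f3=lambda q:iou([*q,0])
                ~~~^^^^^^^^
  File "c2.py", line 21, in iou
    pts=[np.array([((proj(g,np.array([*(R@w+HUB+p[:2]*.01),z]))-b[g][:2]+.5)*s).round() for w in ww]).astype(np.int32) for ww in W]
                                                ~~~~~^~~~
TypeError: can't multiply sequence by non-int of type 'float'
```

```bash
sed -i 's/def iou(p):/def iou(p):\n            p=np.array(p)/' c2.py
sed -i 's/^from scipy.optimize import minimize/from scipy.optimize import minimize\nimport functools; _l=np.load; np.load=functools.lru_cache(None)(lambda f:dict(_l(f)))/' c2.py
cat >> c2.py <<'E'
for f in ('side0','s17'):
    k=mask(f,(186,212,86,66),35); y,x=np.nonzero(k)
    print(f,'plate mask bottom by col',[round(212+np.nonzero(k[:,(u-186)*6])[0].max()/6,1) for u in (216,222,228,234,240)],'u range',186+x.min()/6,186+x.max()/6)
for z in (.072,.0665):
    e=np.array([proj('s17',np.array([HUB[0]+.042*np.cos(t),HUB[1]+.042*np.sin(t),z-.004])) for t in np.linspace(0,6.28,60)]); print('pred bottom',z,e[:,1].max())
E
python3 c2.py
```

```text
t17 hue hist [0, 0, 0, 0, 0, 0, 0, 0, 0, 0, 1, 3, 22, 53, 50, 32, 24, 25, 13, 10, 11, 17, 11, 22, 23, 33, 45, 144, 92, 24, 1, 0, 0, 0, 0, 0, 0, 0, 0, 0]
t17 15 87.25 iou -0.0 dxy mm [-62.2  38.5] dyaw 0.093
t17 17 207.77777777777777 iou -0.0 dxy mm [-62.2  38.5] dyaw 0.093
t17 19 237.97222222222223 iou -0.0 dxy mm [-62.2  38.5] dyaw 0.093
s17 hue hist [0, 0, 0, 0, 0, 0, 0, 0, 0, 2, 66, 48, 29, 27, 15, 16, 26, 57, 109, 100, 1, 0, 0, 0, 0, 0, 0, 0, 0, 0, 0, 0, 0, 0, 0, 0, 0, 0, 0, 0]
s17 15 183.52777777777777 iou -0.0 dxy mm [-24.  72.] dyaw -0.56
s17 17 262.75 iou -0.0 dxy mm [-72.  56.] dyaw 0.24
s17 19 494.97222222222223 iou -827171161549237.6 dxy mm [33.2 11.1] dyaw -0.314
side0 plate mask bottom by col [np.float64(239.7), np.float64(242.3), np.float64(243.3), np.float64(242.7), np.float64(241.0)] u range 211.83333333333334 247.0
s17 plate mask bottom by col [np.float64(241.5), np.float64(244.3), np.float64(245.2), np.float64(244.7), np.float64(242.8)] u range 209.5 247.0
pred bottom 0.072 243.0347421030208
pred bottom 0.0665 244.91569467324248c2.py:24: RuntimeWarning: overflow encountered in scalar negative
  cv2.fillPoly(Q,pts,1); return -(Q&M1).sum()/(Q|M1).sum()
```

The plate is held down: it sits 1.9 px lower across its whole width, which is 5.5 mm. I fix the sign bug so the outline comparison works.

```bash
sed -i 's/return -(Q&M1).sum()\/(Q|M1).sum()/return -float((Q\&M1).sum())\/float((Q|M1).sum())/' c2.py; python3 c2.py | grep iou
```

```text
t17 15 87.25 iou 0.37 dxy mm [4.5 0.5] dyaw 0.199
t17 17 207.77777777777777 iou 0.753 dxy mm [4.2 0.3] dyaw 0.167
t17 19 237.97222222222223 iou 0.764 dxy mm [3.9 0.5] dyaw 0.165
s17 15 183.52777777777777 iou 0.422 dxy mm [ 3.9 -4.6] dyaw 0.15
s17 17 262.75 iou 0.392 dxy mm [ 3.1 -7.3] dyaw 0.265
s17 19 494.97222222222223 iou 0.244 dxy mm [-8.4 11.5] dyaw -0.25
```

```bash
cat > c3.py <<'E'
from h import *
def prof(f,c,psi,z,xs):
    a=cv2.imread('pics/'+f+'.png'); A=cv2.cvtColor(a,cv2.COLOR_BGR2Lab).astype(np.float32)
    ys=np.arange(-30,31,2.)/1000
    for x in xs:
        uv=np.array([proj(f,np.array([c[0]+x*np.cos(psi)-y*np.sin(psi),c[1]+x*np.sin(psi)+y*np.cos(psi),z])) for y in ys]).astype(np.float32)
        v=cv2.remap(A,uv[None,:,0],uv[None,:,1],cv2.INTER_LINEAR)[0][:,1]-128   # Lab a*: red-ness
        print(f,int(x*1000),' '.join('%3d'%q for q in v))
print('y      ',' '.join('%3d'%q for q in range(-30,31,2)))
prof('top0',RING,RY,.035,(-.027,-.02,-.01,0,.01,.02,.03,.035,.04,.044))
prof('t17',HUB+[.0,.0],RY+.167,.0705,(-.03,-.025,-.02,-.01,0,.01,.02,.03,.035,.04,.044,.048))
E
python3 c3.py
```

```text
y       -30 -28 -26 -24 -22 -20 -18 -16 -14 -12 -10  -8  -6  -4  -2   0   2   4   6   8  10  12  14  16  18  20  22  24  26  28  30
top0 -27  11  12  13  14  14  14  17  21  21  18  16  14  11  12  14  12  10  10  10  11  11  14  18  21  21  16  13  17  14  12  13
top0 -20  10  14  14  16  19  19  14  13  14  14  13  12  12  12  12  12  13  13  13  13  10   5   3   6  10  12  20  20  15   9  15
top0 -10   7  14  17  17  14  12  11  13  14  13  12  12  13  12  12  13  13  12  12  12  12   8   3   2   6  11  17  17  13  15  18
top0 0   8  14  17  17  17  13   5  10  14  13  12  12  12  12  12  12  12  12  12  12  12  12   5   2   8  12  16  14  18  20  18
top0 10   2   5  10  14  14  12  11  15  13  12  12  12  11  12  12  11  12  12  12  12  12  11   7   4   6  12  16  18  18  12  13
top0 20   5   7   9   9   5   5   7  11  15  15  11   9  11  10  10  10  10   9   6   6   6   9  14  13  10   9   9  13  13  12  12
top0 30  11  11  10   8   6   8  13  16  16  14  10   9  11  10  10  10  10   8   6   5   6   9  14  16  16  13  10  11  10  10  10
top0 35  11  11  11   7   6   9  13  16  1
[... 1228 characters left out ...]
2   1   0   1   8  13  12  11   6   0  -5  -5
t17 30  -3  -5  -7  -8  -2   9  16  16  15  10   2  -4  -7  -6  -6  -6  -6  -6  -6  -6  -7  -5   1  14  15  16  12   3  -3  -1   0
t17 35   0   0   0  -3  -2   4  15  16  16  12   3  -6  -7  -6  -5  -5  -6  -6  -6  -7  -6  -4   8  15  15  14  10   2   0   0  -1
t17 40  -1  -1  -1  -1  -1   3  11  17  17  17   7  -3  -7  -4  -7  -8  -6  -4  -2  -2  -1   4  12  17  18  14   7   0   0   0   0
t17 44   0   0   0   0  -1   0   3   9  10   7   3   0   0   0   0   0   0   0   0   0   0   0   1   4   6   7   3   0  -2  -2  -1
t17 48  -2  -1  -1   0  -1  -1  -1  -1  -1  -1  -1   0   0  -1  -1   0   0  -1  -1  -1   0   0   0  -1  -1  -1  -1  -2  -2  -2  -2
```

```bash
python3 -c "
from h import *
print(ft()); print(m.job_done())"
```

```text
[45.1, [-0.2, 1.2, -1.5], 84.9, 0.0, [0.1617, 0.5778, 0.231]]
the job is handed in; nothing more can be done
None
```

The job is handed in at 45 s. The ring measures closed and concentric on the spindle, the plate is held about 5.5 mm down, and the pliers are upright in their stand. In the pictures, only the rack and drive unit differ from the start. I judged level only from the plate sitting evenly down across its width.

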